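# Thread the lamp's pivot pin through bracket and arm knuckle and hold it

## Robot

A 6-joint arm with a two-finger parallel gripper is mounted at the origin on the work surface. World frame = base frame: x ahead of the robot, y to its left, z up, the work surface at z = 0. Lengths are in m, angles in rad, forces in N, time in s.
With the tool pointing down it reaches from about 0.225 to 0.875 m from the base axis. Payload 3.4 kg.
Tool frame: the origin (TCP) lies between the finger pads; the fingertips stand 25 mm ahead of it and the grasp point (between the pads) lies 6 mm ahead of it (tcp_to_tips is the distance from the TCP to the fingertips, in m); z points along the fingers, y is the line along which they close (so a half turn about z gives the same grasp; the last joint's range is limited). The gripper opens to 85 mm and grips with 20 to 120 N. Pads are 22 mm wide; open, the fingers measure 114 mm over their backs; the gripper's body (76 mm by 85 mm) begins 54 mm behind the grasp point. The pads swing forward as they close: fully open they stand 13 mm farther back than shut.
Start: joints at [-1.25, 0.276, 1.505, -0, 1.361, -0.121], TCP at [0.246, -0.52, 0.256] pointing down, gripper open.
Joint ranges: [-2.89, 2.89], [-0.75, 2.08], [0.22, 2.7], [-1.18, 4.32], [0.11, 2.71], [-2.7, 2.7]. Speed limits (rad/s): [2.57, 2.57, 3.14, 3.14, 3.14, 3.14].

## Interface

Orientations are given as a unit quaternion [w, x, y, z].
In Python, from station import read_state, grab_frame, hand_in, find_in, regions_of, tcp_to_tips gives the robot as it stands.
- The arm moves only by the shell command python3 -m inch 'ROWS' [FORCE]. ROWS is JSON, a list of rows, each an object with "translation": the shift along the tool's x, y, z in units of 50 mm (1.0 is 50 mm), a list of three; "delta_rot": the turn, a rotation vector about the tool's x, y, z in units of 10 degrees (1.0 is 10 degrees), a list of three; "claw": the opening, from 0 (shut) to 1 (fully open). A call has 1 to 20 rows; each row shifts and turns the commanded pose from where the row before left it, along the tool's axes as they then stand; what a row does not reach is not made up. A row lasts 1/8 s, in which the tool goes at most 62.5 mm and 10.7 degrees, less where a joint would pass 70% of its speed; a pose out of reach is approached as far as the arm can. A call is refused whole if a number of a shift passes 1 or a number of a turn 1, either way. A call with a gripper value outside its range is refused whole. The fingers move at their own pace and stop on an object; FORCE is the grip in N (left out, the last holds). Time passes only in rows, so rows that do not move let the fingers close. It gives the time, the measured TCP pose, the force, the opening and the grip force at its end, in the units of the state.
- read_state(): the state, without advancing time (a new reading comes with each control period).
- grab_frame(name): name is "side" or "top"; returns a dict with "color" (400x640x3 uint8, red, green, blue), "range_z" (400x640 float32, m along the optical axis (not along the pixel's ray), 0 where there is no reading), "vfov" (degrees; the focal length in pixels is half the picture's height over the tangent of half this angle, whatever the lens; pixels are square), "cx", "cy" (the principal point, pixels), "xyz" and "attitude" of the camera in the world. Camera axes: x right, y down, z forward; pixel columns grow to the right and rows downward; lengths in m; the calibration is good to about 2 mm. A picture is of the moment at which its call begins.
- hand_in(): hands the job in; it is judged then, once.
Trained networks look in a picture, given as the dict that the camera call returned (one of the last four; its "shot" number tells which), for a name from the list of things; names that differ only in an ending like _2 or _b are one class to them, and where a whole thing is asked for, a point or a joint stands for the part that bears it (a point fixed in the world has none). Each returns a list of dicts, best first, with "confidence" (0 to 1); they miss things now and then, are a little off and sometimes report something else, mostly with a low value. They report only what shows in the picture. A call takes as long as a camera call. They do not tell look-alikes from the thing itself.
- find_in(name, picture): "pixel" ([column, row] in pixels, amid what is visible of it).
- regions_of(name, picture): "pixels" (400x640 bool, what is visible of it) and "pixel" ([column, row] in pixels, amid what is visible of it).
The state is a dict: "clock": time; "joint_pos": joint angles; "dq": joint speeds; "joint_torque": joint torques, N m; "ee_pos": TCP position; "tcp_rot": TCP orientation; "ft_force": force on the tool from outside, world axes, zero at the start; "wrist_torque": the same for the moment, N m; "opening": finger opening in m; "gripper_force": force on a finger pad.
Only numpy, scipy, OpenCV 4.12 (cv2) and the standard library are available. Lean on these libraries where they do the work, as an engineer would, in place of code of your own. Each camera call takes 0.05 s, during which the arm holds its last target. There are 200 camera calls.

## Task

The swing-arm lamp's joint is being put together in the jig: pinch the carriage's upright grip and slide the carriage along its rail until the eye of the arm knuckle it carries stands right under the eye of the overhanging bracket. Then draw the pivot pin out of the wooden block and thread it, nose down, through the bracket's eye and on through the knuckle's eye. Finish still holding the upright pin still in the gripper, with its nose sticking out well below the lower eye and its thick head clear above the bracket, so that a colleague can fit the set screw; leave the shells, weight and other things lying where they are.

Things in the scene. Friction and masses are not known exactly. Their poses are not given: they have to be found in the camera images.
- jig: Fixed jig: grey base plate 12 mm thick, x -110 to 70, y -110 to 110 mm in its own frame; origin on the table, z up. Rail along its y at x = -70 mm (22 mm wide, top 28 mm over the table). Aluminium post at x 46 to 62, y 20 mm carries a bracket arm towards -x ending in the upper eye. Highest point 125 mm (screw on the post).
- upper_eye (a point): Centre of the top face of the bracket's eye (upper bushing), at jig (0, 20, 115) mm; a vertical tube 34 mm outside, bore 14 mm, 20 mm tall: its underside is 95 mm above the table. Axes as the jig's.
- lower_eye (a point): Centre of the top face of the knuckle's eye (lower bushing) on the carriage, 65 mm above the table: vertical tube 34 mm outside, bore 14 mm, 20 mm tall, underside 45 mm above the table, 33 mm of free space below it down to the base plate. Moves with the carriage along the jig's y. Axes as the jig's.
- carriage (a joint): Carriage position along the rail in m, growing towards the jig's own +y, 0 to 0.110; the lower eye is right under the upper eye at 0.085. It starts between 0 and 0.045, slides with about 2 N of friction and stays where it is left.
- grip_fin (a point): Grip point inside the carriage's upright steel fin, 88 mm from the lower eye towards the jig's -x, 70 mm above the table. Fin 12 mm thick along the jig's y, 28 mm wide along x, from 45 mm (top of the 70 x 40 mm sled) to 87 mm above the table: pinch it from above across the jig's y. The aluminium knuckle block, 66 mm high, begins 21 mm from the grip point towards the eye.
- pin: Pivot pin, steel, 136 mm long, 90 to 180 g, standing nose down in the block. Origin at the tip of the nose, own z up along the pin to the head. Shaft 10 mm in diameter, 100 mm long, its nose tapering to 4 mm over the last 10 mm; above it the head, a round grip 20 mm in diameter, 36 mm tall.
- pin_head (a point): Centre of the underside (shoulder) of the pin's head, 100 mm above the nose on the pin's axis.
- block: Fixed wooden block 80 x 70 x 60 mm, origin at the centre of its underside; in its centre a 14 mm hole, 50 mm deep, in which the pin stands with its nose 10 mm above the table (head from 110 to 146 mm).
- dive_weight: Bystander: small yellow lead dive weight, rounded block 44 x 56 x 24 mm, lying on the jig's base plate as ballast. Origin under its centre.
- topshell: Bystander: striped conical topshell, 30 mm wide, 28 mm high. Origin under its centre.
- ormer: Bystander: pearly ormer shell, about 60 x 78 mm, 20 mm high. Origin under its centre.
- crucible: Bystander: pale ceramic crucible, 48 mm wide, 40 mm high. Origin under its centre.
- tweezers: Bystander: bamboo tweezers lying flat, 130 mm long (along own y), 5 mm thick. Origin under its centre.
- jar: Bystander: small amber glass jar with white cap, 44 mm wide, 60 mm high. Origin under its centre.
- dish: Bystander: shallow glass dish, 84 mm wide, 16 mm high. Origin under its centre.
Not all that is in view belongs to the job. There is more than one size of the pin; the one meant has the size given above.

How it is judged:
On the way, in this order (a step that is already met when the one before it is completed fails the run):
1. the carriage stands with its eye under the bracket's eye (within 5 mm) (horizontal distance between lower_eye and upper_eye below 0.005 m), for 0.2 s.
2. the pin's nose has entered the bracket's eye from above (8 mm or more below its top face) (horizontal distance between pin and upper_eye below 0.006 m and z of pin in the frame of upper_eye below -0.008 m and z of pin_head in the frame of upper_eye above 0 m).
At the end, for the whole second after the job is handed in: Pin gripped (over 2 N), still, upright within 0.1 rad, through both eyes: lower eye within 5 mm of under the upper, nose 3 mm or more out below it and within 6 mm of its axis, head's shoulder 2 mm or more above the upper eye and within 8 mm of its axis (horizontal distance between lower_eye and upper_eye below 0.005 m and horizontal distance between pin and lower_eye below 0.006 m and horizontal distance between pin_head and upper_eye below 0.008 m and z of pin in the frame of lower_eye below -0.023 m and z of pin_head in the frame of upper_eye above 0.002 m and angle between pin's own z axis and vertical below 0.1 rad and contact force between the fingers and pin above 2 N and linear speed of pin below 0.02 m/s and angular speed of pin below 0.3 rad/s); the arm keeps its last pose, push and grip.
It fails at once if a bystander (shell, weight, crucible, tweezers, jar or dish) is moved more than 30 mm (distance of any of dive_weight, topshell, ormer, crucible, tweezers, jar, dish from where it was at the start of the episode above 0.03 m).
It also fails if it takes over 64 s, if anything falls off the work surface, if the arm or the gripper's body presses on something with over 40 N, if the wrist force passes 120 N, or if a joint passes its speed limit or range.

## Working session

There is one attempt and no reset: what is moved stays moved. The work goes in short steps, Python scripts to look and compute and a shell command to move; the robot and the scene stay as the last step left them, time stands still between calls to the robot, and variables do not carry over. Pictures are saved under pics/ and viewed, at most 11 in all, crops included, and the job is handed in when it is done.

```bash
mkdir -p pics; cat > h.py <<'E'
import numpy as np, cv2
from scipy.spatial.transform import Rotation as R
from station import *
def rot(q): return R.from_quat([q[1],q[2],q[3],q[0]]).as_matrix()
def cloud(f):
    z=f["range_z"]; h,w=z.shape; fl=h/2/np.tan(np.radians(f["vfov"])/2)
    u,v=np.meshgrid(np.arange(w),np.arange(h))
    P=np.stack([(u-f["cx"])/fl*z,(v-f["cy"])/fl*z,z],-1)
    a=np.array(f["attitude"]); M=rot(a) if a.size==4 else a
    P=P@M.T+np.array(f["xyz"]); P[z<=0]=np.nan
    return P
def save(f,n,crop=None,s=1):
    im=f["color"][...,::-1]
    if crop: a,b,c,d=crop; im=im[b:d,a:c]
    cv2.imwrite("pics/"+n,cv2.resize(im,None,fx=s,fy=s,interpolation=cv2.INTER_CUBIC))
E
python3 - <<'E'
from h import *
T=grab_frame("top");S=grab_frame("side")
save(T,"top.png",s=1.25);save(S,"side.png",s=1.25)
for n,f in(("top",T),("side",S)):
    P=cloud(f);print(n,f["xyz"],f["attitude"],f["vfov"])
    for k in["jig","carriage","grip_fin","lower_eye","pin","block","dive_weight","jar","crucible"]:
        for r in regions_of(k,f)[:3]:
            m=r["pixels"];q=P[m];c,rw=map(int,r["pixel"])
            print(k,r["pixel"],round(r["confidence"],2),m.sum(),np.nanmedian(q,0).round(3),np.nanmax(q[:,2]).round(3))
print(read_state())
E
```

```text
top [ 0.47766406 -0.01779321  1.36750228] [ 0.03501829 -0.70329354  0.70969001 -0.0221814 ] 56.94624470203165
jig [364.3, 211.0] 0.98 2750 [ 0.554 -0.168  0.014] 0.128
carriage [379.9, 217.6] 0.83 337 [ 0.539 -0.227  0.065] 0.091
grip_fin [381.0, 214.5] 0.63 394 [ 0.539 -0.227  0.063] 0.091
grip_fin [266.7, 207.3] 0.2 31 [0.556 0.154 0.145] 0.151
lower_eye [380.1, 215.7] 0.83 345 [ 0.538 -0.227  0.064] 0.091
pin [269.6, 210.1] 0.55 40 [0.557 0.154 0.144] 0.151
pin [294.7, 185.3] 0.45 77 [0.627 0.071 0.182] 0.188
block [271.2, 215.3] 0.63 440 [0.556 0.151 0.06 ] 0.068
dive_weight [378.4, 186.0] 0.61 192 [ 0.638 -0.227  0.036] 0.044
jar [450.6, 233.3] 0.47 159 [ 0.473 -0.461  0.059] 0.067
crucible [276.2, 179.5] 0.66 127 [0.678 0.158 0.013] 0.044
crucible [381.5, 187.2] 0.45 200 [ 0.639 -0.226  0.036] 0.044
side [0.24056448 0.66106463 0.9141197 ] [ 0.08687103 -0.23131627  0.90347177 -0.35026415] 54.28321488222976
jig [358.3, 180.6] 0.84 2903 [ 0.552 -0.146  0.013] 0.125
carriage [373.9, 165.9] 0.62 430 [ 0.529 -0.223  0.056] 0.114
grip_fin [373.6, 164.2] 0.77 438 [ 0.526 -0.223  0.056]
[... 646 characters left out ...]
116
{'clock': 1.0, 'joint_pos': array([-1.24999794e+00,  2.75860590e-01,  1.50491131e+00, -5.95361831e-06,
        1.36066948e+00, -1.21009149e-01]), 'dq': array([ 0.00185918, -0.0011867 ,  0.00136887, -0.00058934, -0.00093535,
       -0.00274831]), 'joint_torque': array([ 1.47606297e-03, -4.16659784e+01, -2.46106124e+01, -4.17824613e-04,
        4.29850877e-05, -4.79410815e-06]), 'ee_pos': array([ 0.24585336, -0.51982315,  0.25634599]), 'tcp_rot': array([7.55502655e-05, 9.75699684e-01, 2.19112121e-01, 4.64630284e-06]), 'ft_force': array([ 0.26100759, -0.29408524,  0.39175061]), 'wrist_torque': array([0.01522349, 0.01044209, 0.0207174 ]), 'gripper_force': 0.0, 'opening': 0.08533865771962679}
```

View pics/top.png

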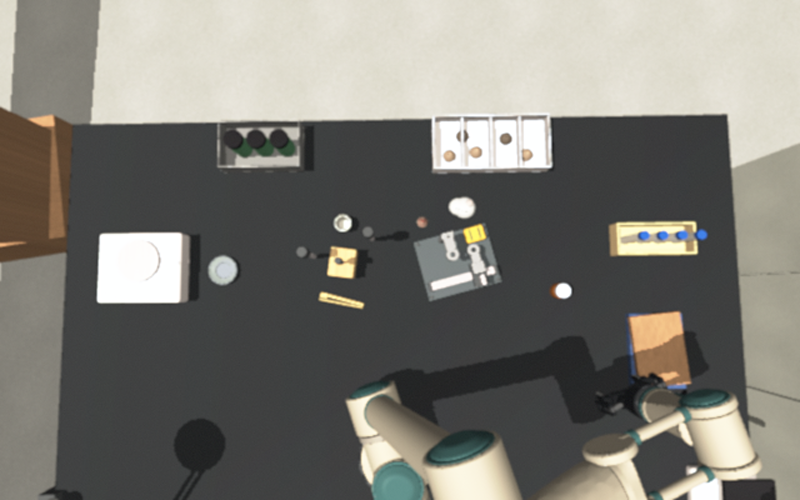

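View pics/side.png

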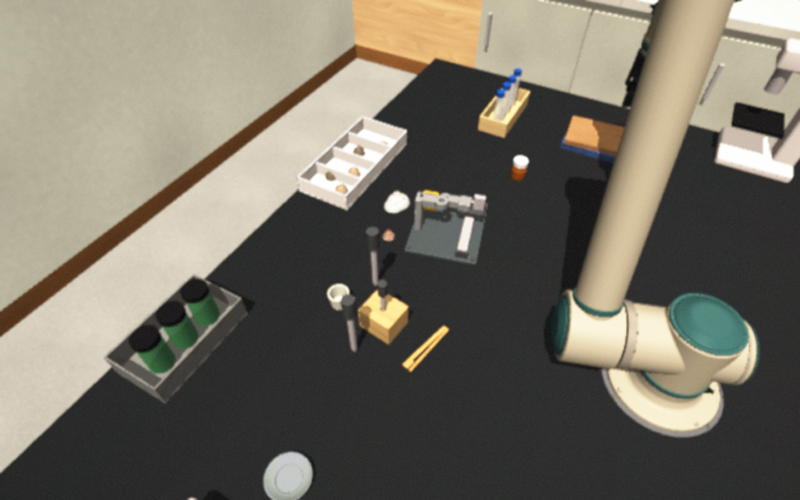

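Three pin-like things (side picture): A (302,234) in the block, top at 147 mm; B (300,196) and C (283,252), which stand free with tops at about 187 mm. A fits the description: head at 110–146 mm, standing in the block. I'll confirm that in a crop.

```bash
python3 - <<'E'
from h import *
T=grab_frame("top");S=grab_frame("side")
a=T["color"][150:260,230:420,::-1];b=S["color"][130:300,240:420,::-1]
A=cv2.resize(a,(720,417),interpolation=cv2.INTER_CUBIC)
cv2.imwrite("pics/ctop.png",A);cv2.imwrite("pics/cside.png",cv2.resize(b,None,fx=3.5,fy=3.5,interpolation=cv2.INTER_CUBIC)[:600])
fr=[[grab_frame(n) for _ in range(4)] for n in("top","side")]
np.savez("c0.npz",T=np.mean([cloud(f) for f in fr[0]],0),S=np.mean([cloud(f) for f in fr[1]],0))
z=np.array([f["range_z"] for f in fr[0]]);print("noise",np.median(z.std(0)))
for n,P in np.load("c0.npz").items():
    m=(P[...,2]>.006)&(P[...,2]<.017)&(np.abs(P[...,0]-.55)<.16)&(np.abs(P[...,1]+.15)<.17)
    r=cv2.minAreaRect((P[m][:,:2]*1000).astype(np.float32));print(n,m.sum(),r)
    t=(np.abs(P[...,0]-.52)<.15)&(np.abs(P[...,1]+.5)<.3)&(P[...,2]<.004);print("table z",np.median(P[t][:,2]))
    for lo,hi in((.1,.135),(.08,.094),(.055,.075)):
        m=(P[...,2]>lo)&(P[...,2]<hi)&(np.abs(P[...,0]-.55)<.16)&(np.abs(P[...,1]+.15)<.17)
        print(lo,(P[m]*1000).round().astype(int).tolist()[:70])
    m=(P[...,2]>.1)&(np.abs(P[...,0]-.555)<.04)&(np.abs(P[...,1]-.155)<.04);print("pin",(P[m]*1000).round().astype(int).tolist()[:60])
E
```

```text
noise 0.0026038047
T 1953 ((582.0509643554688, -134.3302459716797), (244.7957305908203, 293.50347900390625), 14.568806648254395)
table z 0.0009105565837340124
0.1 [[637, -150, 116], [637, -154, 113], [634, -140, 114], [633, -143, 115], [633, -146, 115], [633, -150, 116], [633, -153, 115], [630, -126, 116], [630, -129, 116], [630, -133, 116], [630, -136, 114], [630, -140, 115], [630, -143, 115], [630, -147, 113], [630, -150, 114], [630, -153, 116], [627, -122, 116], [627, -126, 116], [627, -129, 115], [627, -133, 114], [627, -136, 116], [627, -140, 115], [625, -142, 125], [626, -146, 116], [626, -149, 118], [626, -153, 115], [626, -156, 116], [624, -123, 110], [623, -126, 116], [623, -129, 117], [623, -133, 116], [623, -136, 116], [622, -139, 124], [622, -142, 126], [623, -150, 115], [623, -153, 117], [623, -157, 114], [622, -124, 100], [620, -126, 114], [620, -129, 115], [620, -133, 116], [620, -136, 117], [620, -139, 115], [620, -143, 116], [620, -146, 114], [619, -149, 118], [619, -153, 117], [616, -126, 117], [616, -129, 116], [616, -132, 118], [617, -136, 114], [617, -140, 113], 
[... 6487 characters left out ...]
6], [563, 162, 146], [561, 160, 146], [559, 159, 146], [557, 158, 145], [555, 157, 146], [552, 156, 146], [550, 155, 146], [565, 164, 144], [562, 164, 145], [560, 163, 146], [557, 162, 146], [556, 160, 145], [553, 160, 146], [551, 159, 146], [549, 157, 146], [563, 167, 143], [560, 168, 146], [558, 165, 145], [556, 164, 145], [553, 164, 147], [552, 162, 145], [550, 160, 144], [549, 157, 141], [564, 166, 138], [560, 168, 143], [557, 167, 144], [555, 167, 145], [553, 165, 144], [551, 163, 143], [550, 161, 141], [549, 157, 137], [564, 166, 134], [560, 167, 138], [557, 168, 140], [555, 166, 140], [553, 165, 140], [551, 163, 139], [550, 161, 137], [549, 157, 133], [564, 166, 130], [561, 167, 133]]
```

View pics/ctop.png

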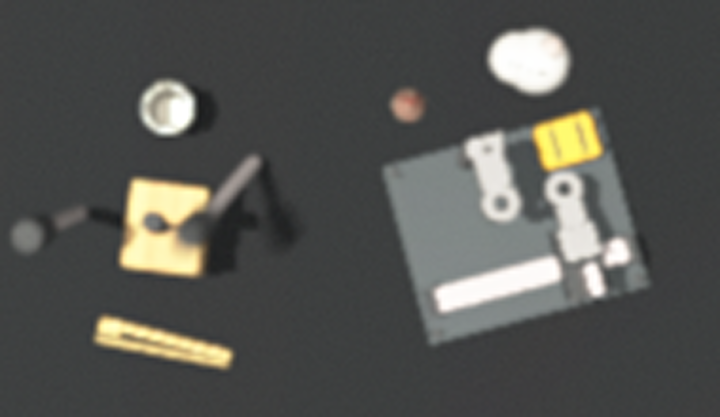

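View pics/cside.png

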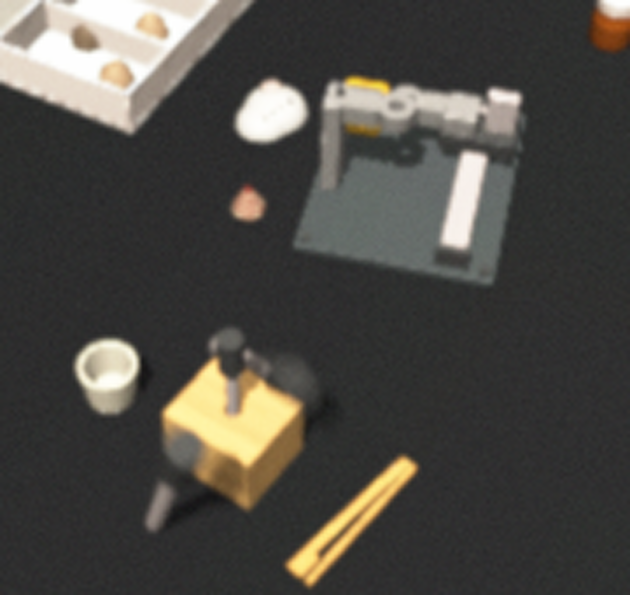

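The crops confirm A: it's upright in the block (crop px 232,375) and the right height. The two free-standing look-alikes seem to be toppling near the block, so I'll check again once they settle and measure then.

```bash
python3 - <<'E'
from h import *
for _ in range(16): T=grab_frame("top")
S=grab_frame("side")
a=T["color"][150:260,230:420,::-1];b=S["color"][130:300,240:420,::-1]
A=cv2.resize(a,(415,240),interpolation=cv2.INTER_CUBIC);B=cv2.resize(b,(380,360),interpolation=cv2.INTER_CUBIC)
im=np.zeros((360,795,3),np.uint8);im[:240,:415]=A;im[:,415:]=B
cv2.imwrite("pics/c2.png",im);print(read_state()["clock"])
E
```

```text
2.35
```

View pics/c2.png

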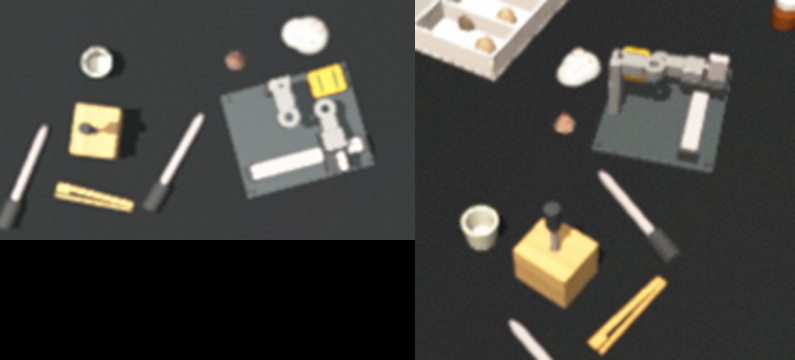

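The look-alikes now lie flat at composite px (165,170) and (20,180), clear of the job. Pin A still stands in the block (553,225). Next I'll fit the poses.

```bash
cat >> h.py <<'E'
from scipy.optimize import least_squares
def box(p,lo,hi):
    lo,hi=np.array(lo),np.array(hi);d=np.abs(p-(lo+hi)/2)-(hi-lo)/2
    return np.linalg.norm(np.maximum(d,0),axis=1)+np.minimum(d.max(1),0)
def tube(p,c,z0,z1,ri,ro):
    r=np.hypot(p[:,0]-c[0],p[:,1]-c[1]);d=np.stack([np.abs(r-(ri+ro)/2)-(ro-ri)/2,np.abs(p[:,2]-(z0+z1)/2)-(z1-z0)/2],1)
    return np.linalg.norm(np.maximum(d,0),axis=1)+np.minimum(d.max(1),0)
def jigsdf(p,q):
    y=20-85+q   # eye y
    return np.min([box(p,(-110,-110,0),(70,110,12)),box(p,(-81,-105,12),(-59,105,28)),
      tube(p,(0,20),95,115,7,17),box(p,(46,12,12),(62,28,115)),box(p,(14,12,97),(50,28,115)),
      tube(p,(0,y),45,65,7,17),box(p,(-102,y-6,45),(-74,y+6,87)),box(p,(-67,y-14,30),(-30,y+14,66)),box(p,(-30,y-9,47),(-14,y+9,65)),
      box(p,(-90,y-35,28),(-50,y+35,45))],0)
def fitjig(P,x0=(570,-160,.25,15)):
    P=P.reshape(-1,3)*1000;P=P[np.isfinite(P).all(1)]
    P=P[(P[:,2]>5)&(P[:,2]<122)&(np.hypot(P[:,0]-565,P[:,1]+160)<135)]
    def f(x):
        c,s=np.cos(x[2]),np.sin(x[2]);d=P[:,:2]-x[:2]
        p=np.c_[d[:,0]*c+d[:,1]*s,-d[:,0]*s+d[:,1]*c,P[:,2]-x[4]]
        return jigsdf(p,x[3])
    best=None
    for q in(5,20,35):
        r=least_squares(f,[*x0[:3],q,0],loss="soft_l1",f_scale=1.5,x_scale=[1,1,.01,1,1],diff_step=1e-4)
        if best is None or r.cost<best.cost:best=r
    return best
def fitpin(P,xy,zs=(104,150),head=110,top=146,rad=35):
    P=P.reshape(-1,3)*1000;P=P[np.isfinite(P).all(1)]
    P=P[(P[:,2]>zs[0])&(P[:,2]<zs[1])&(np.hypot(P[:,0]-xy[0],P[:,1]-xy[1])<rad)]
    f=lambda x:tube(P-[0,0,x[2]],x[:2],head,top,-10,10)
    return least_squares(f,[*xy,0],loss="soft_l1",f_scale=1.5)
def clouds(n,k=8): return [cloud(grab_frame(n)) for _ in range(k)]
E
python3 - <<'E'
from h import *
for n in("top","side"):
    P=np.mean(clouds(n),0)
    r=fitjig(P);x=r.x;print(n,x.round(3),round(r.cost/len(r.fun),2))
    c,s=np.cos(x[2]),np.sin(x[2]);M=np.array([[c,-s],[s,c]])
    y=x[3]-65
    print(" upper",x[:2]+M@[0,20]," fin",x[:2]+M@[-88,y]," pin",fitpin(P,(557,157)).x,"block top pts",)
st=read_state();print(st["ee_pos"],rot(st["tcp_rot"]).round(4).tolist(),tcp_to_tips)
E
```

```text
top [ 5.80318e+02 -1.71365e+02  2.53000e-01  1.74390e+01  7.18000e-01] 2.96
 upper [ 575.31933899 -151.99987735]  fin [ 506.99725439 -239.41008661]  pin [ 5.58373225e+02  1.61354259e+02 -2.89807587e-02] block top pts
side [ 5.78715e+02 -1.68465e+02  2.98000e-01  1.93250e+01 -4.46000e-01] 1.41
 upper [ 572.83448618 -149.34879895]  fin [ 508.03291014 -237.99427391]  pin [ 5.58749589e+02  1.61899511e+02 -3.16953344e-01] block top pts
[ 0.24585283 -0.51980336  0.25630677] [[0.904, 0.4275, 0.0], [0.4275, -0.904, -0.0], [-0.0, 0.0, -1.0]] 0.025
```

```bash
cat >> h.py <<'E'
def clean(f):
    P=cloud(f);z=cv2.medianBlur(f["range_z"],3);k=np.ones((3,3),np.uint8)
    P[cv2.dilate(z,k)-cv2.erode(z,k)>.035]=np.nan
    return P
def fit2(Ps,x0=(576,-168,.28,18)):
    Q=[]
    for P in Ps:
        P=P.reshape(-1,3)*1000;P=P[np.isfinite(P).all(1)]
        d=P[:,:2]-np.array(x0[:2]);c,s=np.cos(x0[2]),np.sin(x0[2]);u=d[:,0]*c+d[:,1]*s;v=-d[:,0]*s+d[:,1]*c
        k=(P[:,2]<122)&(u>-130)&(u<90)&(v>-130)&(v<130)&~((u>25)&(v<-40)&(u<75)&(P[:,2]>8))
        Q.append(P[k])
    def f(x):
        o=[]
        for i,P in enumerate(Q):
            X=x[4+3*i:7+3*i];c,s=np.cos(x[2]),np.sin(x[2]);d=P[:,:2]-x[:2]-X[:2]
            p=np.c_[d[:,0]*c+d[:,1]*s,-d[:,0]*s+d[:,1]*c,P[:,2]-X[2]]
            o.append(np.minimum(jigsdf(p,x[3]),p[:,2]))
        return np.concatenate(o+[[5*(x[4]+x[7]),5*(x[5]+x[8])]])
    rs=[least_squares(f,[*x0[:2],a,x0[3],*[0]*6],loss="soft_l1",f_scale=1.5,x_scale=[1,1,.01,1]+[1]*6,diff_step=1e-4) for a in(x0[2]-.03,x0[2]+.03)]
    return min(rs,key=lambda r:r.cost)
def report(x):
    c,s=np.cos(x[2]),np.sin(x[2]);M=np.array([[c,-s],[s,c]])
    print("fit",x.round(3).tolist(),"upper",(x[:2]+M@[0,20]).round(1),"lower",(x[:2]+M@[0,x[3]-65]).round(1),"fin",(x[:2]+M@[-88,x[3]-65]).round(1))
E
python3 - <<'E'
from h import *
import warnings;warnings.filterwarnings("ignore")
Ps=[np.nanmean([clean(grab_frame(n)) for _ in range(6)],0) for n in("top","side")]
np.savez("c1.npz",T=Ps[0],S=Ps[1])
for A in (Ps,[Ps[0]]*2,[Ps[1]]*2):
    r=fit2(A);report(r.x);print(r.cost/len(r.fun))
E
```

```text
fit [578.416, -169.912, 0.292, 19.612, -0.011, -1.212, 0.55, 0.011, 1.211, -0.494] upper [ 572.7 -150.8] lower [ 591.5 -213.4] fin [ 507.2 -238.7]
0.6810535725488073
fit [578.162, -172.393, 0.254, 20.822, 0.003, 0.001, 0.547, 0.003, 0.001, 0.547] upper [ 573.1 -153. ] lower [ 589.2 -215.2] fin [ 504.1 -237.2]
0.7094925505648723
fit [578.413, -168.232, 0.304, 19.713, -0.004, -0.001, -0.496, -0.004, -0.001, -0.496] upper [ 572.4 -149.1] lower [ 592.  -211.4] fin [ 508.  -237.8]
0.6129382010346043
```

```bash
cat > st.py <<'E'
from h import *
import sys
s=read_state();M=rot(s["tcp_rot"]);p=s["ee_pos"]*1000
print("clk",s["clock"],"tcp",p.round(1),"ang y",np.degrees(np.arctan2(M[1,1],M[0,1])).round(2),"z",M[:,2].round(4),"F",s["ft_force"].round(1),"T",s["wrist_torque"].round(2),"op",round(s["opening"]*1000,1),"g",round(s["gripper_force"],1))
if len(sys.argv)>1:
    d=np.array([float(a) for a in sys.argv[1:4]])-p
    print("to go, tool units:",(M.T@d/50).round(3))
E
python3 -m inch '[{"translation":[0.71,-0.285,0],"delta_rot":[0,0,0.19],"claw":0.5},{"translation":[0.71,-0.285,0],"delta_rot":[0,0,0.19],"claw":0.5},{"translation":[0.71,-0.285,0],"delta_rot":[0,0,0.19],"claw":0.5},{"translation":[0.71,-0.285,0],"delta_rot":[0,0,0.19],"claw":0.5},{"translation":[0.71,-0.285,0],"delta_rot":[0,0,0.19],"claw":0.5},{"translation":[0.71,-0.285,0],"delta_rot":[0,0,0],"claw":0.5},{"translation":[0.71,-0.285,0],"delta_rot":[0,0,0],"claw":0.5},{"translation":[0.6,-0.285,0],"delta_rot":[0,0,0],"claw":0.5},{"translation":[0.3,-0.1,0],"delta_rot":[0,0,0],"claw":0.5},{"translation":[0,0,0],"delta_rot":[0,0,0],"claw":0.5}]' 40; python3 st.py 507 -239 76
```

```text
clock: 5.0
ee_pos: [0.4837, -0.3109, 0.2562]
tcp_rot: [0.0, 0.99, 0.138, -0.0]
ft_force: [-0.5, -0.5, 0.4]
opening: 0.0425
gripper_force: 0.0
clk 5.0 tcp [ 483.7 -310.9  256.2] ang y -74.1 z [-4.e-04 -5.e-04 -1.e+00] F [-0.5 -0.5  0.4] T [-0.02  0.05  0.05] op 42.5 g 0.0
to go, tool units: [ 0.845 -1.256  3.603]
```

```bash
python3 -m inch '[{"translation":[0.4,-0.6,0.5],"delta_rot":[0,0,0],"claw":0.5},{"translation":[0.445,-0.656,0.7],"delta_rot":[0,0,0],"claw":0.5},{"translation":[0,0,0.7],"delta_rot":[0,0,0],"claw":0.5},{"translation":[0,0,0.5],"delta_rot":[0,0,0],"claw":0.5},{"translation":[0,0,0.1],"delta_rot":[0,0,0],"claw":0.5},{"translation":[0,0,0],"delta_rot":[0,0,0],"claw":0.5}]'; python3 st.py 507 -239 76
python3 - <<'E'
from h import *
f=grab_frame("side");save(f,"grip.png",(300,90,460,210),4)
E
```

```text
clock: 5.75
ee_pos: [0.5067, -0.2401, 0.1317]
tcp_rot: [0.0, 0.991, 0.137, 0.0]
ft_force: [0.5, -0.7, 0.0]
opening: 0.0428
gripper_force: 0.0
clk 5.75 tcp [ 506.7 -240.1  131.7] ang y -74.25 z [ 2.e-04 -6.e-04 -1.e+00] F [ 0.5 -0.7  0. ] T [ 0.01 -0.01  0.03] op 42.8 g 0.0
to go, tool units: [ 0.012 -0.021  1.115]
```

View pics/grip.png

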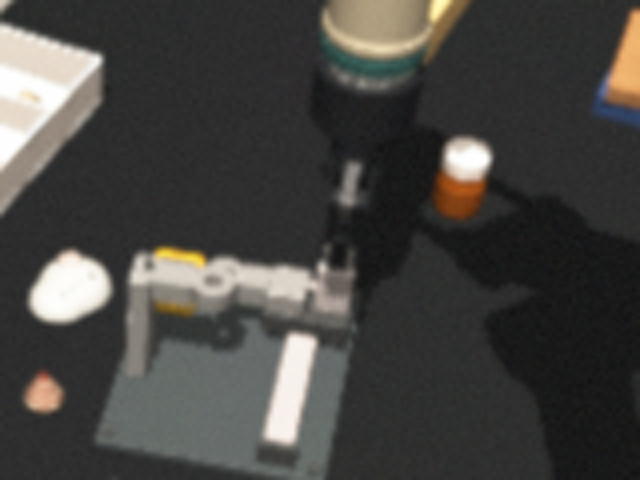

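The gripper is right above the fin (fin at crop px 335,285), with open space on both sides. Descending and closing.

```bash
python3 -m inch '[{"translation":[0,-0.02,0.4],"delta_rot":[0,0,0],"claw":0.5},{"translation":[0.01,0,0.4],"delta_rot":[0,0,0],"claw":0.5},{"translation":[0,0,0.3],"delta_rot":[0,0,0],"claw":0.5},{"translation":[0,0,0],"delta_rot":[0,0,0],"claw":0.5},{"translation":[0,0,0],"delta_rot":[0,0,0],"claw":0},{"translation":[0,0,0],"delta_rot":[0,0,0],"claw":0},{"translation":[0,0,0],"delta_rot":[0,0,0],"claw":0},{"translation":[0,0,0],"delta_rot":[0,0,0],"claw":0}]' 40; python3 st.py 507 -239 76
```

```text
clock: 6.8
ee_pos: [0.5078, -0.2386, 0.0773]
tcp_rot: [0.001, 0.991, 0.137, 0.001]
ft_force: [-0.9, -1.5, 5.0]
opening: 0.0115
gripper_force: 40.7
clk 6.8 tcp [ 507.8 -238.6   77.3] ang y -74.24 z [ 0.002  -0.0013 -1.    ] F [-0.9 -1.5  5. ] T [-0.11  0.15 -0.57] op 11.5 g 40.7
to go, tool units: [-0.017  0.004  0.026]
```

```bash
python3 -m inch '[{"translation":[0,-0.15,0],"delta_rot":[0,0,0],"claw":0},{"translation":[0,-0.2,0],"delta_rot":[0,0,0],"claw":0},{"translation":[0,-0.2,0],"delta_rot":[0,0,0],"claw":0},{"translation":[0,-0.2,0],"delta_rot":[0,0,0],"claw":0},{"translation":[0,-0.2,0],"delta_rot":[0,0,0],"claw":0},{"translation":[0,-0.2,0],"delta_rot":[0,0,0],"claw":0},{"translation":[0,-0.15,0],"delta_rot":[0,0,0],"claw":0},{"translation":[0,0,0],"delta_rot":[0,0,0],"claw":0},{"translation":[0,0,0],"delta_rot":[0,0,0],"claw":0}]'; python3 st.py
python3 - <<'E'
from h import *
f=grab_frame("top");save(f,"t3.png",(330,175,420,250),5)
E
```

```text
clock: 7.92
ee_pos: [0.4911, -0.1746, 0.0773]
tcp_rot: [-0.0, 0.991, 0.137, 0.002]
ft_force: [4.6, 3.2, 6.7]
opening: 0.0117
gripper_force: 40.7
clk 7.925 tcp [ 491.1 -174.6   77.3] ang y -74.26 z [ 4.e-03  9.e-04 -1.e+00] F [4.6 3.2 6.7] T [ 0.49 -0.39 -0.6 ] op 11.7 g 40.7
```

View pics/t3.png

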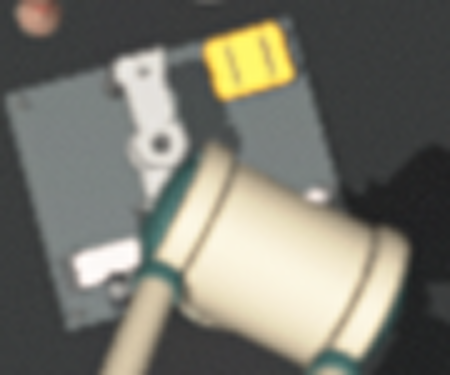

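```bash
python3 -m inch '[{"translation":[0,0,0],"delta_rot":[0,0,0],"claw":0.5},{"translation":[0,0,0],"delta_rot":[0,0,0],"claw":0.5},{"translation":[0,0,0],"delta_rot":[0,0,0],"claw":0.5},{"translation":[0,0,-0.3],"delta_rot":[0,0,0],"claw":0.5},{"translation":[0,0,-0.6],"delta_rot":[0,0,0],"claw":0.5},{"translation":[0,0,-0.8],"delta_rot":[0,0,0],"claw":0.5},{"translation":[0,0,-0.8],"delta_rot":[0,0,0],"claw":0.5},{"translation":[0,0,-0.8],"delta_rot":[0,0,0],"claw":0.5},{"translation":[0,0,-0.2],"delta_rot":[0,0,0],"claw":0.5},{"translation":[0,0,0],"delta_rot":[0,0,0],"claw":0.5}]'; python3 st.py 558.5 161.5 250
```

```text
clock: 9.22
ee_pos: [0.4893, -0.1755, 0.2519]
tcp_rot: [0.0, 0.99, 0.138, 0.001]
ft_force: [0.3, -0.3, -0.5]
opening: 0.0425
gripper_force: 0.0
clk 9.225 tcp [ 489.3 -175.5  251.9] ang y -74.19 z [ 1.1e-03 -7.0e-04 -1.0e+00] F [ 0.3 -0.3 -0.5] T [-0.01  0.03  0.  ] op 42.5 g 0.0
to go, tool units: [ 3.169 -6.108  0.035]
```

```bash
python3 -m inch '[{"translation":[0.15,-0.3,0],"delta_rot":[0,0,0],"claw":0.6},{"translation":[0.35,-0.68,0],"delta_rot":[0,0,0],"claw":0.6},{"translation":[0.4,-0.77,0],"delta_rot":[0,0,0],"claw":0.6},{"translation":[0.4,-0.77,0],"delta_rot":[0,0,0],"claw":0.6},{"translation":[0.4,-0.77,0],"delta_rot":[0,0,0],"claw":0.6},{"translation":[0.4,-0.77,0],"delta_rot":[0,0,0],"claw":0.6},{"translation":[0.4,-0.77,0],"delta_rot":[0,0,0],"claw":0.6},{"translation":[0.35,-0.68,0],"delta_rot":[0,0,0],"claw":0.6},{"translation":[0.2,-0.4,0],"delta_rot":[0,0,0],"claw":0.6},{"translation":[0.12,-0.19,0],"delta_rot":[0,0,0],"claw":0.6},{"translation":[0,0,0],"delta_rot":[0,0,0],"claw":0.6}]'; python3 st.py 558.5 161.5 138
cat > meas.py <<'E'
from h import *
import warnings;warnings.filterwarnings("ignore")
F={n:[grab_frame(n) for _ in range(6)] for n in("top","side")}
Ps=[np.nanmean([clean(f) for f in F[n]],0) for n in F]
np.savez("c2.npz",T=Ps[0],S=Ps[1]);
r=fit2(Ps,(578,-169,.265,85));report(r.x)
save(F["top"][0],"t4.png",(330,175,420,250),6)
for P in Ps:
    r=fit2([P]*2,(578,-169,.265,85));report(r.x);print(fitpin(P,(558.5,161.5)).x)
E
python3 meas.py
```

```text
clock: 10.6
ee_pos: [0.5582, 0.1618, 0.2502]
tcp_rot: [0.0, 0.99, 0.138, -0.001]
ft_force: [0.4, -1.0, -0.2]
opening: 0.0514
gripper_force: 0.0
clk 10.6 tcp [558.2 161.8 250.2] ang y -74.11 z [-2.1e-03 -6.0e-04 -1.0e+00] F [ 0.4 -1.  -0.2] T [-0.   -0.01 -0.02] op 51.4 g 0.0
to go, tool units: [0.009 0.008 2.244]
fit [577.972, -170.245, 0.294, 86.27, -0.232, -1.658, 0.598, 0.219, 1.656, -0.478] upper [ 572.2 -151.1] lower [ 571.8 -149.9] fin [ 487.6 -175.4]
fit [577.992, -172.733, 0.253, 89.028, -0.005, -0.002, 0.59, -0.005, -0.002, 0.59] upper [ 573.  -153.4] lower [ 572.  -149.5] fin [ 486.8 -171.5]
[558.5 161.5   0. ]
fit [578.221, -168.437, 0.31, 87.329, -0.014, 0.0, -0.473, -0.014, 0.0, -0.473] upper [ 572.1 -149.4] lower [ 571.4 -147.2] fin [ 487.6 -174. ]
[558.66382669 162.07260441  -0.66078731]
```

View pics/t4.png

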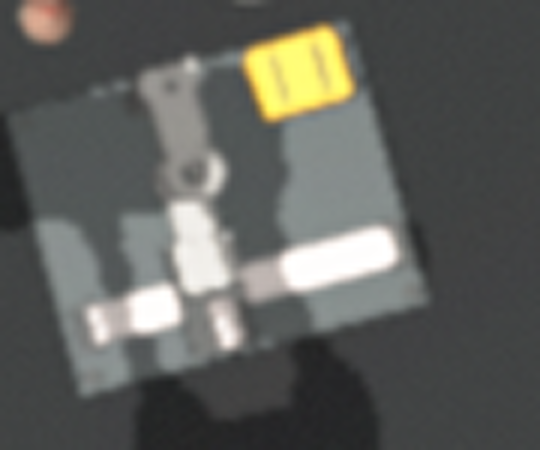

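```bash
cat > ana.py <<'E'
from h import *
import sys
ya=float(sys.argv[2]) if len(sys.argv)>2 else .255
for k,P in np.load(sys.argv[1]).items():
    P=P.reshape(-1,3)*1000;P=P[np.isfinite(P).all(1)]
    c,s=np.cos(ya),np.sin(ya);d=P[:,:2]-[578,-170];u=d[:,0]*c+d[:,1]*s;v=-d[:,0]*s+d[:,1]*c
    m=(np.abs(u+70)<18)&(np.abs(v)<112)&(P[:,2]>20)&(P[:,2]<35)
    vb=np.round(v[m]/8)
    # rail centreline: per slice mid of u
    sl=[(b*8,(u[m][vb==b].min()+u[m][vb==b].max())/2) for b in np.unique(vb) if (vb==b).sum()>6]
    sl=np.array(sl);g=np.polyfit(sl[:,0],sl[:,1],1);L=cv2.fitLine(np.c_[u[m],v[m]].astype(np.float32),cv2.DIST_HUBER,0,.01,.01).ravel()
    print(k,"rail yaw",ya-g[0],ya-L[0]/L[1],"rail u mid",g[1],m.sum())
    e=(P[:,2]>7)&(P[:,2]<17)&(np.abs(u+20)<130)&(np.abs(v)<130)
    q=P[e][:,:2].astype(np.float32)
    # plate edges: per-slice extreme percentiles
    U,V=u[e],v[e];out=[]
    for A,B,lim in((U,V,60),(V,U,100)):
        bs=[b for b in range(-lim,lim,10)]
        for f in(np.min,np.max):
            pts=np.array([(b,f(B[(A>=b)&(A<b+10)])) for b in bs if ((A>=b)&(A<b+10)).sum()>5])
            g=np.polyfit(pts[:,0],pts[:,1],1);out.append((round(g[0],3),round(np.median(pts[:,1]),1)))
    print("  edge slopes v(u) x2 (yaw=ya+), u(v) x2 (yaw=ya-):",out)
    for nm,z0,z1,uu,vv in(("fin",80,93,(-110,-66),(-110,110)),("arm",104,120,(-25,70),(-10,50)),("knuckle",60,74,(-66,-20),(-110,110))):
        m=(P[:,2]>z0)&(P[:,2]<z1)&(u>uu[0])&(u<uu[1])&(v>vv[0])&(v<vv[1])
        g=np.polyfit(u[m],v[m],1);print("  ",nm,m.sum(),"u",u[m].min().round(1),u[m].max().round(1),"v med",np.median(v[m]).round(1),"mean",v[m].mean().round(1),"mid",((v[m].max()+v[m].min())/2).round(1),"slope",g[0].round(3))
E
for f in c1.npz c2.npz; do echo $f; python3 ana.py $f; done
```

```text
c1.npz
T rail yaw 0.25427303269690343 0.25150576 rail u mid -69.79263580298576 286
  edge slopes v(u) x2 (yaw=ya+), u(v) x2 (yaw=ya-): [(np.float64(0.004), np.float64(-112.0)), (np.float64(-0.003), np.float64(106.3)), (np.float64(-0.32), np.float64(-108.7)), (np.float64(-0.13), np.float64(69.3))]
   fin 14 u -96.1 -77.7 v med -46.8 mean -46.8 mid -47.1 slope 0.013
   arm 102 u -12.2 57.4 v med 18.5 mean 18.4 mid 18.6 slope 0.041
   knuckle 97 u -65.5 -20.1 v med -47.4 mean -47.3 mid -48.5 slope -0.005
S rail yaw 0.24060970659876946 0.2524846 rail u mid -69.91877910849898 255
  edge slopes v(u) x2 (yaw=ya+), u(v) x2 (yaw=ya-): [(np.float64(0.028), np.float64(-49.3)), (np.float64(-0.0), np.float64(108.0)), (np.float64(-0.132), np.float64(-108.3)), (np.float64(-0.117), np.float64(69.9))]
   fin 16 u -95.4 -78.9 v med -43.2 mean -43.6 mid -44.5 slope -0.054
   arm 181 u -13.3 58.9 v med 26.5 mean 24.6 mid 22.2 slope 0.019
   knuckle 88 u -65.9 -20.2 v med -41.5 mean -42.8 mid -45.0 slope -0.101
c2.npz
T rail yaw 0.2560990908933996 0.25514004 rail u mid -70.04662854293572 287
  edge slope
[... 200 characters left out ...]
)]
   fin 12 u -95.6 -78.1 v med 20.1 mean 20.1 mid 20.1 slope 0.021
   arm 102 u -12.3 57.4 v med 18.6 mean 18.2 mid 18.6 slope 0.041
   knuckle 96 u -65.9 -20.6 v med 19.4 mean 19.5 mid 18.4 slope -0.008
S rail yaw 0.2534865882727532 0.25957787 rail u mid -69.32405422878418 230
  edge slopes v(u) x2 (yaw=ya+), u(v) x2 (yaw=ya-): [(np.float64(0.894), np.float64(-76.1)), (np.float64(-0.005), np.float64(107.8)), (np.float64(-0.048), np.float64(-108.4)), (np.float64(-0.058), np.float64(69.8))]
   fin 18 u -97.5 -76.8 v med 24.0 mean 23.2 mid 22.4 slope 0.072
   arm 172 u -13.3 59.1 v med 26.9 mean 24.3 mid 22.1 slope 0.026
   knuckle 100 u -65.4 -20.1 v med 24.3 mean 23.9 mid 22.1 slope -0.087
```

```bash
python3 -m inch '[{"translation":[0.01,0.01,0.5],"delta_rot":[0,0,0],"claw":0.6},{"translation":[0,0,0.6],"delta_rot":[0,0,0],"claw":0.6},{"translation":[0,0,0.6],"delta_rot":[0,0,0],"claw":0.6},{"translation":[0,0,0.4],"delta_rot":[0,0,0],"claw":0.6},{"translation":[0,0,0.12],"delta_rot":[0,0,0],"claw":0.6},{"translation":[0,0,0],"delta_rot":[0,0,0],"claw":0.6},{"translation":[0,0,0],"delta_rot":[0,0,0],"claw":0},{"translation":[0,0,0],"delta_rot":[0,0,0],"claw":0},{"translation":[0,0,0],"delta_rot":[0,0,0],"claw":0},{"translation":[0,0,0],"delta_rot":[0,0,0],"claw":0}]' 50; python3 st.py 558.5 161.5 138
python3 - <<'E'
from h import *
for f in("c0","c1"):
    for k,P in np.load(f+".npz").items():
        print(f,k,fitpin(P,(558,158)).x)
        Q=P.reshape(-1,3)*1000;Q=Q[np.isfinite(Q).all(1)];m=(Q[:,2]>56)&(Q[:,2]<64)&(np.hypot(Q[:,0]-556,Q[:,1]-155)<60)
        r=cv2.minAreaRect(Q[m][:,:2].astype(np.float32));print("  block",r)
E
```

```text
clock: 12.45
ee_pos: [0.5602, 0.1605, 0.1413]
tcp_rot: [0.0, 0.99, 0.138, 0.001]
ft_force: [0.4, -3.1, 5.4]
opening: 0.0176
gripper_force: 48.8
clk 12.45 tcp [560.2 160.5 141.3] ang y -74.18 z [ 2.4e-03 -6.0e-04 -1.0e+00] F [ 0.4 -3.1  5.4] T [-0.42 -0.08  0.03] op 17.6 g 48.8
to go, tool units: [-0.027 -0.029  0.066]
c0 T [5.58340777e+02 1.56849525e+02 2.79789143e-01]
  block ((558.3528442382812, 156.00787353515625), (70.77880859375, 79.73882293701172), 82.70018768310547)
c0 S [ 5.59059151e+02  1.57323935e+02 -3.40081730e-01]
  block ((558.8321533203125, 157.48294067382812), (71.02951049804688, 80.30345153808594), 82.14806365966797)
c1 T [ 5.57879353e+02  1.57142912e+02 -4.30976005e-02]
  block ((557.8339233398438, 154.69606018066406), (66.1230697631836, 72.19867706298828), 82.6480941772461)
c1 S [ 5.58765341e+02  1.62092972e+02 -1.41519640e-01]
  block ((557.00439453125, 158.905517578125), (68.26006317138672, 76.328857421875), 82.75489807128906)
```

```bash
python3 -m inch '[{"translation":[0,0,0],"delta_rot":[0,0,0],"claw":0},{"translation":[0,0,0],"delta_rot":[0,0,0],"claw":0}]'; python3 - <<'E'
from h import *
f=grab_frame("side");save(f,"grip2.png",(250,170,370,270),5)
E
```

```text
clock: 12.7
ee_pos: [0.5602, 0.1605, 0.1413]
tcp_rot: [0.0, 0.99, 0.138, 0.001]
ft_force: [0.5, -0.9, 5.0]
opening: 0.0177
gripper_force: 48.8
```

View pics/grip2.png

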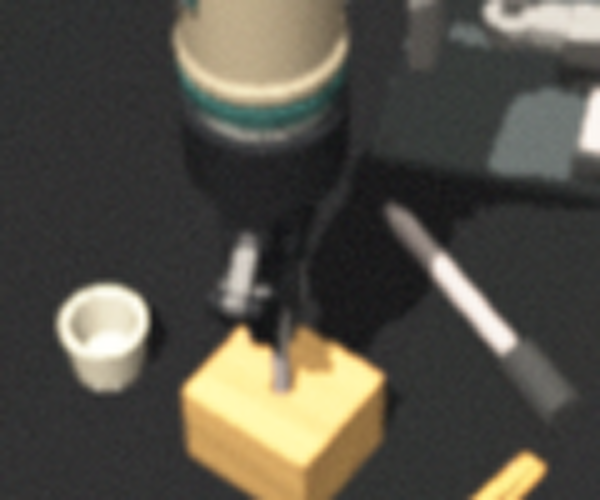

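The pin is gripped and its shaft looks vertical at crop px (283,360). Drawing it out.

```bash
python3 -m inch '[{"translation":[0,0,-0.2],"delta_rot":[0,0,0],"claw":0},{"translation":[0,0,-0.4],"delta_rot":[0,0,0],"claw":0},{"translation":[0,0,-0.5],"delta_rot":[0,0,0],"claw":0},{"translation":[0,0,-0.5],"delta_rot":[0,0,0],"claw":0},{"translation":[0,0,-0.5],"delta_rot":[0,0,0],"claw":0},{"translation":[0,0,-0.4],"delta_rot":[0,0,0],"claw":0},{"translation":[0,0,-0.15],"delta_rot":[0,0,0],"claw":0},{"translation":[0,0,0],"delta_rot":[0,0,0],"claw":0},{"translation":[0,0,0],"delta_rot":[0,0,0],"claw":0}]'; python3 st.py 573.9 -153.3 272
cat > shaft.py <<'E'
from h import *
import warnings;warnings.filterwarnings("ignore")
c=read_state()["ee_pos"]*1000
P=np.concatenate([cloud(grab_frame("side")).reshape(-1,3) for _ in range(8)])*1000
P=P[np.isfinite(P).all(1)];zt=c[2]
m=(np.hypot(P[:,0]-c[0],P[:,1]-c[1])<25)&(P[:,2]<zt-32)&(P[:,2]>zt-134);Q=P[m]
cam=np.array(grab_frame("side")["xyz"])*1000
zb=np.round(Q[:,2]/12)
for b in np.unique(zb):
    k=zb==b
    if k.sum()>5: print(b*12,k.sum(),np.median(Q[k],0).round(1))
def f(x):
    ax=np.array([x[2],x[3],1]);ax/=np.linalg.norm(ax);d=Q-[x[0],x[1],zt-80]
    r=np.linalg.norm(d-np.outer(d@ax,ax),axis=1);return r-5
k=(Q[:,2]>zt-115)
Q=Q[k];r=least_squares(f,[c[0],c[1],0,0],loss="soft_l1",f_scale=1.5);x=r.x
print("axis at z",zt-80,x[:2].round(1),"slope",x[2:].round(3),"nose xy",(x[:2]-x[2:]*48).round(1),"tcp",c.round(1))
E
python3 shaft.py
```

```text
clock: 13.88
ee_pos: [0.5587, 0.1609, 0.2716]
tcp_rot: [-0.0, 0.99, 0.138, -0.001]
ft_force: [-0.1, 0.0, -1.5]
opening: 0.0176
gripper_force: 48.9
clk 13.875 tcp [558.7 160.9 271.6] ang y -74.19 z [-2.4e-03 -2.0e-04 -1.0e+00] F [-0.1  0.  -1.5] T [-0.02 -0.   -0.  ] op 17.6 g 48.9
to go, tool units: [-1.419  6.129 -0.007]
144.0 29 [555.1 161.9 147.3]
156.0 92 [554.5 163.4 156.5]
168.0 100 [554.  163.1 168.2]
180.0 110 [554.8 163.1 180.1]
192.0 97 [555.3 163.7 191.6]
204.0 107 [555.3 164.1 203.8]
216.0 106 [554.7 164.1 216.2]
228.0 95 [555.2 164.4 227.1]
axis at z 191.62281648884994 [557.5 160. ] slope [0.009 0.02 ] nose xy [557.1 159. ] tcp [558.7 160.9 271.6]
```

```bash
python3 -m inch '[{"translation":[-0.05,0.2,0],"delta_rot":[0,0,0],"claw":0},{"translation":[-0.1,0.45,0],"delta_rot":[0,0,0],"claw":0},{"translation":[-0.15,0.65,0],"delta_rot":[0,0,0],"claw":0},{"translation":[-0.16,0.7,0],"delta_rot":[0,0,0],"claw":0},{"translation":[-0.16,0.7,0],"delta_rot":[0,0,0],"claw":0},{"translation":[-0.16,0.7,0],"delta_rot":[0,0,0],"claw":0},{"translation":[-0.16,0.7,0],"delta_rot":[0,0,0],"claw":0},{"translation":[-0.16,0.7,0],"delta_rot":[0,0,0],"claw":0},{"translation":[-0.15,0.65,0],"delta_rot":[0,0,0],"claw":0},{"translation":[-0.1,0.45,0],"delta_rot":[0,0,0],"claw":0},{"translation":[-0.05,0.206,0],"delta_rot":[0,0,0],"claw":0},{"translation":[0,0,0],"delta_rot":[0,0,0],"claw":0},{"translation":[0,0,0],"delta_rot":[0,0,0],"claw":0}]'; python3 st.py 574.5 -152 272; python3 shaft.py
python3 - <<'E'
from h import *
f=grab_frame("side");save(f,"over.png",(310,120,400,195),7)
E
```

```text
clock: 15.95
ee_pos: [0.5751, -0.1509, 0.2728]
tcp_rot: [-0.0, 0.99, 0.138, -0.0]
ft_force: [1.0, -0.2, -1.0]
opening: 0.0182
gripper_force: 48.9
clk 15.95 tcp [ 575.1 -150.9  272.8] ang y -74.14 z [-1.e-04  8.e-04 -1.e+00] F [ 1.  -0.2 -1. ] T [0.02 0.   0.  ] op 18.2 g 48.9
to go, tool units: [-0.018  0.017  0.016]
144.0 29 [ 571.9 -149.8  147.6]
156.0 70 [ 571.6 -148.3  156.8]
168.0 88 [ 572.  -148.6  168.4]
180.0 98 [ 571.7 -148.7  179.5]
192.0 76 [ 571.2 -148.1  192. ]
204.0 78 [ 571.8 -147.5  203.8]
216.0 91 [ 571.8 -147.6  216.1]
228.0 111 [ 572.2 -147.6  227.2]
240.0 26 [ 570.8 -147.1  235.4]
axis at z 192.8124379536644 [ 573.5 -151.7] slope [0.002 0.02 ] nose xy [ 573.4 -152.6] tcp [ 575.1 -150.9  272.8]
```

View pics/over.png

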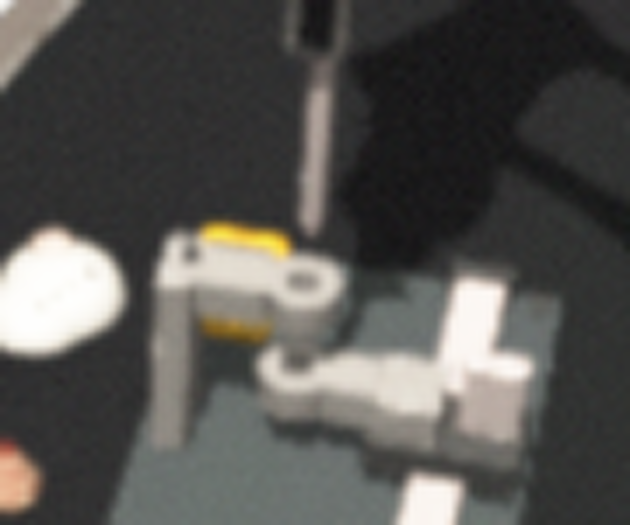

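The pin hangs over the bracket: nose tip at crop px (313,232), upper eye hole at (305,281), lower eye hole at (297,355). Next I'll back-project the hole centres in the same camera.

```bash
python3 - <<'E'
from h import *
f=grab_frame("side");M=rot(f["attitude"]);fl=200/np.tan(np.radians(f["vfov"])/2);o=np.array(f["xyz"])
def bp(px,z):
    u,v=310+(px[0]+.5)/7-.5,120+(px[1]+.5)/7-.5
    d=M@[(u-f["cx"])/fl,(v-f["cy"])/fl,1];return ((o+d*(z-o[2])/d[2])*1000).round(1)
print("upper",bp((305,281),.115),"lower",bp((297,357),.065),"tip",bp((313,234),.1415), "mm per crop px u",bp((312,281),.115)-bp((305,281),.115),"v",bp((305,288),.115)-bp((305,281),.115))
g=cv2.imread("pics/over.png",0)
# bore darkness centroid
for c,r in(((305,281),26),((297,357),22)):
    s=g[c[1]-18:c[1]+18,c[0]-r:c[0]+r].astype(float);w=np.clip(np.percentile(s,50)-s,0,None);w[w<15]=0
    y,x=np.mgrid[:s.shape[0],:s.shape[1]];print("dark centroid",c[0]-r+(w*x).sum()/w.sum(),c[1]-18+(w*y).sum()/w.sum())
E
```

```text
upper [ 573.6 -152.   115. ] lower [ 575.9 -155.9   65. ] tip [ 572.3 -153.2  141.5] mm per crop px u [-2.7 -1.4  0. ] v [-1.9  4.1  0. ]
dark centroid 302.6588130591597 280.67989132980466
dark centroid 298.6056514913658 359.0270015698587
```

```bash
python3 - <<'E'
from h import *
f=grab_frame("side");M=rot(f["attitude"]);fl=200/np.tan(np.radians(f["vfov"])/2);o=np.array(f["xyz"])
def pj(p):
    c=M.T@(np.array(p)/1000-o);u=f["cx"]+fl*c[0]/c[2];v=f["cy"]+fl*c[1]/c[2]
    return np.array([(u-310+.5)*7-.5,(v-120+.5)*7-.5]).round(1)
print("U",pj((573.6,-152,115)),"L if q=85",pj((573.6,-152,65)))
for dq in(-4,-2,2,4): print(dq,pj((573.6-.252*dq,-152+.968*dq,65)))
t=np.linspace(0,2*np.pi,200)
for z in(115,65):
    E=np.array([pj((573.6+17*np.cos(a),-152+17*np.sin(a),z)) for a in t]);print(z,E.min(0),E.max(0))
# silhouette: columns of lower eye left edge, from picture
im=cv2.imread("pics/over.png",0)
for r in(365,372,380,388,396): print(r,im[r,240:275:3])
for r in(275,285,295): print(r,im[r,325:365:3])
E
```

```text
U [305.  280.9] L if q=85 [297.9 364.1]
-4 [299.6 358. ]
-2 [298.7 361. ]
2 [297.  367.1]
4 [296.2 370.2]
115 [265.6 254.5] [344.4 307.9]
65 [259.7 337.7] [336.1 391. ]
365 [ 55  56  57  70  86 114 147 174 200 209 215 215]
372 [ 57  57  57  68  81 104 135 163 191 203 212 216]
380 [ 67  65  62  65  70  85 106 128 156 173 191 200]
388 [ 93  89  83  80  79  85  95 107 121 132 148 161]
396 [111 109 107 105 104 105 110 117 122 123 128 133]
275 [213 215 211 198 183 158 138 115  92  77  62  57  53  51]
285 [212 217 214 204 192 167 142 114  87  71  57  56  55  56]
295 [209 203 193 172 154 129 112  96  79  70  60  56  55  57]
```

```bash
python3 -m inch '[{"translation":[0.02,-0.01,0.15],"delta_rot":[0,0,0],"claw":0},{"translation":[0,0,0.2],"delta_rot":[0,0,0],"claw":0},{"translation":[0,0,0.15],"delta_rot":[0,0,0],"claw":0},{"translation":[0,0,0.1],"delta_rot":[0,0,0],"claw":0},{"translation":[0,0,0.06],"delta_rot":[0,0,0],"claw":0},{"translation":[0,0,0],"delta_rot":[0,0,0],"claw":0},{"translation":[0,0,0],"delta_rot":[0,0,0],"claw":0}]'; python3 st.py; python3 shaft.py | tail -1
```

```text
clock: 17.42
ee_pos: [0.5762, -0.1513, 0.2401]
tcp_rot: [0.0, 0.99, 0.138, 0.0]
ft_force: [-0.7, -0.7, -1.7]
opening: 0.0176
gripper_force: 48.9
clk 17.425 tcp [ 576.2 -151.3  240.1] ang y -74.19 z [ 6.e-04 -3.e-04 -1.e+00] F [-0.7 -0.7 -1.7] T [ 0.04 -0.03 -0.02] op 17.6 g 48.9
axis at z 160.1071642138799 [ 574.5 -151.8] slope [0.007 0.021] nose xy [ 574.1 -152.7] tcp [ 576.2 -151.3  240.1]
```

```bash
python3 -m inch '[{"translation":[0,0,0.1],"delta_rot":[0,0,0],"claw":0},{"translation":[0,0,0.1],"delta_rot":[0,0,0],"claw":0},{"translation":[0,0,0.1],"delta_rot":[0,0,0],"claw":0},{"translation":[0,0,0],"delta_rot":[0,0,0],"claw":0}]'; python3 st.py; python3 -m inch '[{"translation":[0,0,0.1],"delta_rot":[0,0,0],"claw":0},{"translation":[0,0,0.1],"delta_rot":[0,0,0],"claw":0},{"translation":[0,0,0.1],"delta_rot":[0,0,0],"claw":0},{"translation":[0,0,0],"delta_rot":[0,0,0],"claw":0}]'; python3 st.py
```

```text
clock: 18.38
ee_pos: [0.5757, -0.1511, 0.224]
tcp_rot: [-0.0, 0.99, 0.138, -0.001]
ft_force: [-0.6, 0.8, -1.0]
opening: 0.0175
gripper_force: 48.9
clk 18.375 tcp [ 575.7 -151.1  224. ] ang y -74.19 z [-1.3e-03  5.0e-04 -1.0e+00] F [-0.6  0.8 -1. ] T [-0.01  0.02  0.06] op 17.5 g 48.9
clock: 18.88
ee_pos: [0.5757, -0.1511, 0.2092]
tcp_rot: [-0.0, 0.99, 0.138, -0.001]
ft_force: [-0.6, 0.0, -1.1]
opening: 0.0174
gripper_force: 48.9
clk 18.875 tcp [ 575.7 -151.1  209.2] ang y -74.19 z [-1.1e-03  3.0e-04 -1.0e+00] F [-0.6  0.  -1.1] T [-0.03  0.04 -0.01] op 17.4 g 48.9
```

```bash
python3 -m inch '[{"translation":[0,0,0.1],"delta_rot":[0,0,0],"claw":0},{"translation":[0,0,0.1],"delta_rot":[0,0,0],"claw":0},{"translation":[0,0,0.1],"delta_rot":[0,0,0],"claw":0},{"translation":[0,0,0.06],"delta_rot":[0,0,0],"claw":0},{"translation":[0,0,0],"delta_rot":[0,0,0],"claw":0}]'; python3 st.py
```

```text
clock: 19.5
ee_pos: [0.5759, -0.1512, 0.1915]
tcp_rot: [-0.0, 0.99, 0.138, -0.0]
ft_force: [-0.1, 0.3, -1.9]
opening: 0.0174
gripper_force: 48.9
clk 19.5 tcp [ 575.9 -151.2  191.5] ang y -74.19 z [-5.e-04  2.e-04 -1.e+00] F [-0.1  0.3 -1.9] T [-0.03 -0.05  0.03] op 17.4 g 48.9
```

```bash
python3 -m inch '[{"translation":[0,0,0.08],"delta_rot":[0,0,0],"claw":0},{"translation":[0,0,0.08],"delta_rot":[0,0,0],"claw":0},{"translation":[0,0,0.08],"delta_rot":[0,0,0],"claw":0},{"translation":[0,0,0],"delta_rot":[0,0,0],"claw":0}]'; python3 st.py
```

```text
clock: 20.0
ee_pos: [0.5757, -0.1511, 0.1793]
tcp_rot: [-0.0, 0.99, 0.138, -0.0]
ft_force: [-0.5, 0.2, -0.7]
opening: 0.018
gripper_force: 48.9
clk 20.0 tcp [ 575.7 -151.1  179.3] ang y -74.19 z [-9.e-04  2.e-04 -1.e+00] F [-0.5  0.2 -0.7] T [-0.07 -0.01  0.01] op 18.0 g 48.9
```

```bash
python3 -m inch '[{"translation":[0,0,0.1],"delta_rot":[0,0,0],"claw":0},{"translation":[0,0,0.1],"delta_rot":[0,0,0],"claw":0},{"translation":[0,0,0.1],"delta_rot":[0,0,0],"claw":0},{"translation":[0,0,0.1],"delta_rot":[0,0,0],"claw":0},{"translation":[0,0,0],"delta_rot":[0,0,0],"claw":0},{"translation":[0,0,0],"delta_rot":[0,0,0],"claw":0},{"translation":[0,0,0],"delta_rot":[0,0,0],"claw":0}]'; python3 st.py
python3 - <<'E'
from h import *
f=grab_frame("side");save(f,"end.png",(310,110,400,195),7)
E
```

```text
clock: 20.88
ee_pos: [0.5762, -0.1513, 0.1601]
tcp_rot: [0.0, 0.99, 0.138, 0.0]
ft_force: [-0.5, -0.1, -0.6]
opening: 0.0176
gripper_force: 48.9
clk 20.875 tcp [ 576.2 -151.3  160.1] ang y -74.19 z [ 5.e-04 -3.e-04 -1.e+00] F [-0.5 -0.1 -0.6] T [-0.02 -0.05 -0.01] op 17.6 g 48.9
```

View pics/end.png

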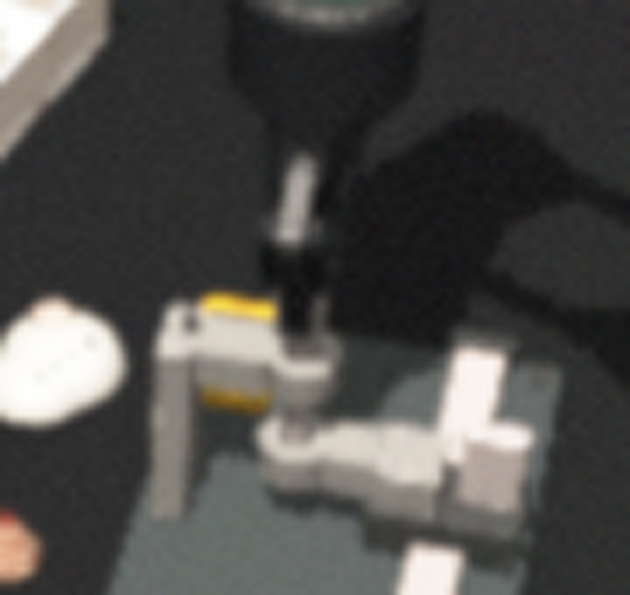

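The shaft runs through the upper eye (crop px 303,355) into the lower eye (300,430), with no side load. The arm pose puts the nose at about 29 mm and the shoulder at about 129 mm, both within limits. Handing in.

```bash
python3 -c "
from station import *
print(hand_in())"
```

```text
the job is handed in; nothing more can be done
None
```

I handed the job in at about 21 s with the pin upright and still gripped, threaded through both eyes: by arm pose its nose is about 16 mm below the lower eye and its head about 14 mm above the bracket. The hand-in returned no verdict.

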